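Hold the sequin dispenser at its third click

TASK

Lift the loose steel cap off the sequin dispenser (the steel cylinder with the chute on its side) and stand it, open side down and without dropping it, in the wide empty well of the bobbin tray. Then with the fingertips press the dispenser's push head down past its first two clicks to the third, not on down to the bottom stop (that opens the clean-out gate), and finish while still holding it there against its spring. Leave the tray and everything else on the table where it is.

Things in the scene. Friction and masses are not known exactly. Their poses are not given: they have to be found in the camera images.
- dispenser: Sequin push dispenser, fixed to the table: upright steel cylinder, 76 mm diameter (foot 92 mm), 85 mm high to its flat top, the shoulder. Origin on its axis at table height, z up; a chute sticks out of its side to its own -x. On the shoulder is a fixed centring collar, 42 mm diameter, 6 mm high; the push head above it is hidden under the loose cap at the start. The canister has no chute.
- shoulder (a point): Point on the dispenser's axis at the height of its shoulder, 85 mm above the table, on which the cap's rim rests.
- cap: Loose steel cap, an upside-down cup, about 0.09 kg: outer diameter 52 mm, wall 3 mm, 57 mm high, plus an upright cylindrical knob in the middle of its top, 22 mm diameter, 57 to 83 mm above the rim. Origin: centre of the open rim (underside); z up to the knob. Starts on the shoulder over the push head, 2 mm play on the collar; lift straight up 55 mm to clear the head. Grasp by the knob.
- press_head: The dispenser's push head: steel disc of 36 mm diameter, 10 mm thick, on a 14 mm stem. Its flat top is 50 mm above its origin; the origin is on the dispenser's axis and at the shoulder when up.
- head_top (a point): Centre of the push head's flat top; 50 mm above the shoulder (135 mm above the table) when up, and it moves down with the head.
- plunger (a joint): Push head travel, m: 0 up, 0.032 bottom stop. Clicks (notches) at 0.008, 0.016, 0.024: the push force dips by 2 to 3 N just past 0.004, 0.012 and 0.020 and recovers in each notch. Return spring about 4 N at the top, growing 0.28 N per mm to 10 or 11 N at the third click; springs back fully when let go. Third click counts from 0.021 to 0.027; past 0.030 the clean-out gate opens: not allowed.
- tray: Lavender plastic bobbin tray, loose, 0.5 kg, 150 mm (its x) by 100 mm (its y), walls 3 mm thick and 22 mm high, floor 3 mm. Origin at the centre of its underside. A cross wall parts it into a wide empty well (towards its -x, about 91 by 94 mm inside) and a narrow lane (towards +x) with three white bobbins on pegs.
- tray_well (a point): Centre of the floor of the tray's wide empty well, 26.5 mm from the tray's centre towards its -x, 3 mm above the table.
- canister: Bystander: plain closed steel canister, 76 mm diameter, 112 mm high with a tiny stud on its flat lid, no chute. Origin at the centre of its underside.
- dish: Bystander: small open steel dish, 60 mm diameter, 18 mm high, under the dispenser's chute. Origin at the centre of its underside.
- jar: Bystander: glass jar with screw lid, 68 mm diameter, 100 mm high, at the back. Origin at the centre of its underside.
- hoop: Bystander: round birch hoop lying flat at the back, 120 mm diameter, 10 mm high. Origin at its centre, underside.
- spool: Bystander: white thread spool, 32 mm diameter, 44 mm high, at the back. Origin at the centre of its underside.
- magnifier: Bystander: chrome magnifier on a round foot of 90 mm diameter, about 145 mm high, at the back, lens towards its -x. Origin at the centre of the foot's underside.
There are look-alikes about, which are no part of the job. Leave any purple look-alike of the cap alone. There is more than one size of the tray; the job needs the larger.

How it is judged (in metres and radians):
On the way, in this order (a step that is already met when the one before it is completed fails the run):
1. the cap is lifted clear of the push head in the fingers (z of cap in the frame of shoulder above 0.052 m and contact force between the fingers and cap above 0.3 N), for 0.1 s.
2. the cap stands in the tray's wide well, upright, still and let go (horizontal distance between cap and tray_well below 0.032 m and z of cap in the frame of tray_well between -0.006 and 0.006 m and angle between cap's own z axis and vertical below 0.12 rad and contact force between the fingers and cap below 0.1 N and linear speed of cap below 0.03 m/s), for 0.3 s.
3. the push head is held at the third click by the fingers (value of joint plunger between 0.021 and 0.027 m and contact force between the fingers and press_head above 3 N), for 0.5 s.
At the end, for the whole second after the job is handed in: The robot's fingers hold the push head pressed 21 to 27 mm with more than 3 N, and the cap stands untouched and still in the wide well of the tray: rim on the well's floor within 6 mm, centre within 32 mm of the well's centre, upright within 0.12 rad (all of step 2 and all of step 3); the arm keeps its last pose, push and grip.
It fails at once if the push head is pressed past 30 mm, opening the clean-out gate (value of joint plunger above 0.03 m).
It fails at once if the cap is dropped (moves faster than 0.6 m/s out of the fingers) (contact force between the fingers and cap below 0.05 N and linear speed of cap above 0.6 m/s).
It fails at once if the tray is pushed more than 40 mm or tipped (distance of tray from where it was at the start of the episode above 0.04 m or angle between tray's own z axis and vertical above 0.3 rad).
It fails at once if another thing on the table is moved more than 30 mm or knocked over (distance of any of canister, dish, jar, hoop, spool, magnifier from where it was at the start of the episode above 0.03 m or angle between any of canister, dish, jar, hoop, spool, magnifier's own z axis and vertical above 0.5 rad).
It also fails if it takes over 58 s, if anything falls off the work surface, if the arm or the gripper's body presses on something with over 40 N, if the wrist force passes 120 N, or if a joint passes its speed limit or range.

ROBOT

A 6-joint arm with a two-finger parallel gripper is mounted at the origin on the work surface. World frame = base frame: x ahead of the robot, y to its left, z up, the work surface at z = 0. Lengths are in m, angles in degrees, forces in N, time in s.
With the tool pointing down it reaches from about 0.35 to 0.925 m from the base axis. Payload 6.4 kg.
Tool frame: the origin (TCP) lies midway between the tips of the shut fingers; the grasp point (between the pads) lies arm.pinch_z behind it (arm.pinch_z is the distance from the TCP to the grasp point, in m); z points along the fingers, y is the line along which they close (so a half turn about z gives the same grasp; the last joint's range is limited). The gripper opens to 94 mm and grips with 3 to 60 N. Pads are 16 mm wide; open, the fingers measure 119 mm over their backs; the gripper's body (75 mm by 177 mm) begins 78 mm behind the grasp point.
Start: joints at [-80.564, 14.043, 89.255, -0, 76.702, -9.975], TCP at [0.216, -0.613, 0.205] pointing down, gripper open.
Joint ranges: [-179.41, 179.41], [-58.25, 129.5], [7.25, 145.43], [-54.29, 234.29], [11.92, 165.04], [-157.13, 157.13]. Speed limits (degrees/s): [147.25, 147.25, 180, 180, 180, 180].

INTERFACE

Orientations are given as [roll, pitch, yaw] about the fixed x, y, z axes, in that order (R = Rz(yaw) Ry(pitch) Rx(roll)).
In Python, from station import arm gives the robot as it stands. The module is installed in compiled form; this text tells all that it offers.
- The arm moves only by the shell command python3 -m jog 'ROWS'. ROWS is JSON, a list of rows, each an object with "translation": the shift along the tool's x, y, z as a fraction of full scale, a list of three; "turn": the turn about the tool's z as a fraction of full scale; "fingers": the opening, from 0 (shut) to 1 (fully open). A call has exactly 10 rows; each row shifts and turns the commanded pose from where the row before left it, along the tool's axes as they then stand; what a row does not reach is not made up. Full scale, the value 1, is 300 mm for a shift and pi/2 rad for a turn. A row lasts 1/10 s, in which the tool goes at most 50 mm and 8.59 degrees, less where a joint would pass 70% of its speed; a pose out of reach is approached as far as the arm can. A call with a number of a shift or a turn outside -1 to 1 is refused whole. A call with a gripper value outside its range is refused whole. The fingers move at their own pace and stop on an object; the grip force is fixed at half the most. Time passes only in rows, so rows that do not move let the fingers close, or fill a call up. It gives the time, the measured TCP pose, the force, the opening and the grip force at its end, in the units of the state.
- arm.sense(): the state, without advancing time (a new reading comes with each control period).
- arm.read_camera(name): name is "scene" or "top" or "wrist"; returns a dict with "pixels" (384x512x3 uint8, red, green, blue), "fx", "fy", "cx", "cy" (pixels), "rvec" (rotation vector, rad) and "tvec" (3), from world to camera coordinates, as OpenCV has them; the wrist camera has in their place "mount" (4x4, takes a point from camera to tool coordinates, whose origin is the TCP and whose axes are the flange's). Camera axes: x right, y down, z forward; pixel columns grow to the right and rows downward; lengths in m; the calibration is good to about 2 mm. A picture is of the moment at which its call begins: read the wrist's pose just before it. There is no depth.
- arm.close_job(): hands the job in; it is judged then, once.
The state is a dict: "t": time; "joints": joint angles; "joint_velocities": joint speeds; "tau": joint torques, N m; "position": TCP position; "orientation": TCP orientation; "contact_force": force on the tool from outside, world axes, zero at the start; "torque": the same for the moment, N m; "grip_width": finger opening in m; "gripper_force": force on a finger pad.
Only numpy, scipy, OpenCV 4.12 (cv2) and the standard library are available. Lean on these libraries where they do the work, as an engineer would, in place of code of your own. Each camera call takes 0.05 s, during which the arm holds its last target. There are 200 camera calls.

## Working session

There is one attempt and no reset: what is moved stays moved. The work goes in short steps, Python scripts to look and compute and a shell command to move; the robot and the scene stay as the last step left them, time stands still between calls to the robot, and variables do not carry over. Pictures are saved under pics/ and viewed, at most 10 in all, crops included, and the job is handed in when it is done.

```bash
mkdir -p pics; python3 - <<'E'
from station import arm
import cv2,pickle
d={}
for n in("scene","top"):
    c=arm.read_camera(n);d[n]=c
    cv2.imwrite(f"pics/{n}0.png",c["pixels"][:,:,::-1])
pickle.dump(d,open("cams.pkl","wb"))
s=arm.sense();print(s["t"],s["position"],s["orientation"],s["grip_width"],s["contact_force"],arm.pinch_z)
w=arm.read_camera("wrist");print(w["mount"],w["fx"],w["cx"],w["cy"])
E
```

```text
0.1 [ 0.21592554 -0.61251245  0.20448387] [-1.79903193e+02 -1.54632297e-02  1.94127466e+01] 0.09403678005242601 [0.12590092 0.40728065 0.76774366] 0.0188
[[ 1.75413539e-04 -9.70750293e-01 -2.40091311e-01  7.01925896e-02]
 [ 9.99999483e-01  4.10800785e-04 -9.30360761e-04 -2.55269607e-04]
 [ 1.00177768e-03 -2.40091023e-01  9.70749863e-01 -1.77916135e-01]
 [ 0.00000000e+00  0.00000000e+00  0.00000000e+00  1.00000000e+00]] 264.48302982192274 256.19173909175095 194.98848980850107
```

View pics/scene0.png

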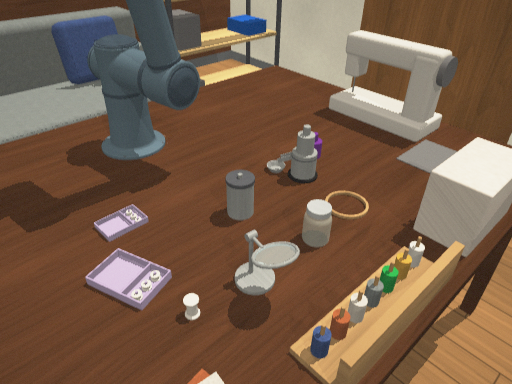

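View pics/top0.png

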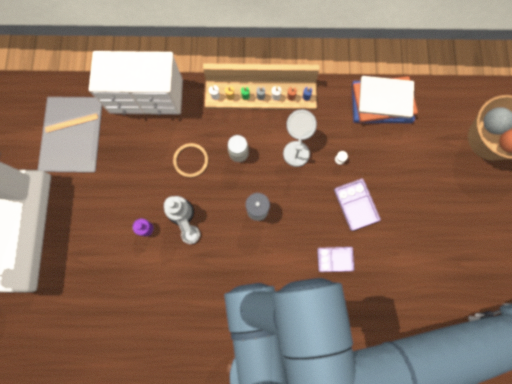

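The scene view shows the dispenser at about (304,160) with its cap and chute to the dish, and the purple look-alike behind it at (318,145). The canister is at (240,195).
In the top view the dispenser is at (178,208), the purple cap at (142,228), the canister (no chute) at (257,207), the large tray at (357,204) and the small tray at (336,259). The steel cap above the chute and the larger tray fit the description, so I'll confirm both in one enlarged crop.

```bash
cat > h.py <<'E'
import numpy as np,cv2,pickle
def ray(c,uv,z,T=None):
    K=np.array([[c["fx"],0,c["cx"]],[0,c["fy"],c["cy"]],[0,0,1]])
    d=np.linalg.inv(K)@[uv[0],uv[1],1.]
    if T is None:
        R=cv2.Rodrigues(np.array(c["rvec"],float))[0];o=-R.T@np.ravel(c["tvec"]);d=R.T@d
    else: o=T[:3,3];d=T[:3,:3]@d
    return o+d*(z-o[2])/d[2]
def proj(c,p):
    K=np.array([[c["fx"],0,c["cx"]],[0,c["fy"],c["cy"]],[0,0,1]])
    return cv2.projectPoints(np.float64([p]),np.array(c["rvec"],float),np.ravel(c["tvec"]).astype(float),K,None)[0].ravel()
E
python3 - <<'E'
from h import *
d=pickle.load(open("cams.pkl","rb"));t=d["top"]["pixels"];s=d["scene"]["pixels"]
f=lambda im,x,y,w,h,k:cv2.resize(im[y:y+h,x:x+w],None,fx=k,fy=k,interpolation=cv2.INTER_CUBIC)
a=np.hstack([f(t,130,180,80,60,5),f(t,320,175,80,60,5)])
b=np.hstack([f(s,255,115,80,60,5),f(s,80,240,100,75,4)])
cv2.imwrite("pics/crop.png",np.vstack([a,b])[:,:,::-1])
for n,uv,z in[("knob",(174,201),.168),("tray",(357,204),.02),("canister",(257,200),.112),("jar",(237,143),.1)]:print(n,ray(d["top"],uv,z))
E
```

```text
knob [0.52847013 0.27906548 0.168     ]
tray [ 0.55364345 -0.3122803   0.02      ]
canister [0.5454987  0.02760537 0.112     ]
jar [0.73888697 0.09610021 0.1       ]
```

View pics/crop.png

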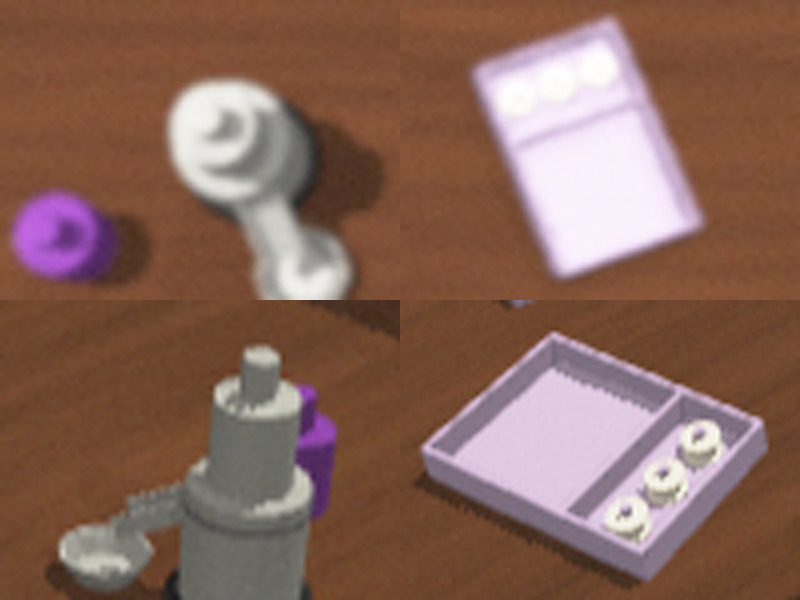

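The crop confirms it. The knob top is at top (173.4,204.4) and scene (307.4,125.8), on the steel body with the chute; the purple cap stands separately behind it. The large tray's well is at its lower end in the top view.

```bash
python3 - <<'E'
from h import *
d=pickle.load(open("cams.pkl","rb"));T=d["top"];S=d["scene"]
print(ray(T,(173.4,204.4),.168),ray(S,(307.4,125.8),.168))
q=np.array([(75,70),(212,18),(303,228),(158,278)])/5+[320,175]
P=np.array([ray(T,u,.022)[:2] for u in q]);print(P)
c=P.mean(0);ax=((P[0]+P[1])-(P[2]+P[3]));L=np.linalg.norm(ax)/2;ax/=2*L
print(c,L,np.linalg.norm(P[0]-P[1]),"well",c-ax*.0265,np.degrees(np.arctan2(ax[1],ax[0])))
q=np.array([(423,452),(553,333),(765,420),(645,578)])-[400,300];q=q/4+[80,240]
P=np.array([ray(S,u,.022)[:2] for u in q]);print(P,P.mean(0))
E
```

```text
[0.51798363 0.28029654 0.168     ] [0.52104838 0.29166272 0.168     ]
[[ 0.60451678 -0.23868324]
 [ 0.64234405 -0.33390838]
 [ 0.49750905 -0.38875138]
 [ 0.46254711 -0.29007354]]
[ 0.55172924 -0.31285413] 0.15292353518585672 0.1024633137667616 well [ 0.52687917 -0.32205868] 20.32477958127575
[[ 0.5051105  -0.383618  ]
 [ 0.4672378  -0.29017302]
 [ 0.60629892 -0.23672896]
 [ 0.65580817 -0.33768894]] [ 0.55861385 -0.31205223]
```

```bash
python3 -m jog '[{"translation":[0.097,-0.124,-0.02],"turn":0,"fingers":1},{"translation":[0.097,-0.124,-0.02],"turn":0,"fingers":1},{"translation":[0.097,-0.124,-0.02],"turn":0,"fingers":1},{"translation":[0.097,-0.124,-0.02],"turn":0,"fingers":1},{"translation":[0.097,-0.124,-0.02],"turn":0,"fingers":1},{"translation":[0.097,-0.124,-0.02],"turn":0,"fingers":1},{"translation":[0.097,-0.124,-0.02],"turn":0,"fingers":1},{"translation":[0.097,-0.124,-0.02],"turn":0,"fingers":1},{"translation":[0.097,-0.124,-0.02],"turn":0,"fingers":1},{"translation":[0.097,-0.124,-0.02],"turn":0,"fingers":1}]'
python3 -m jog '[{"translation":[0.097,-0.124,0],"turn":0,"fingers":1},{"translation":[0.097,-0.124,0],"turn":0,"fingers":1},{"translation":[0.097,-0.124,0],"turn":0,"fingers":1},{"translation":[0.097,-0.124,0],"turn":0,"fingers":1},{"translation":[0.097,-0.124,0],"turn":0,"fingers":1},{"translation":[0.097,-0.124,0],"turn":0,"fingers":1},{"translation":[0.097,-0.124,0],"turn":0,"fingers":1},{"translation":[0.097,-0.124,0],"turn":0,"fingers":1},{"translation":[0.08,-0.11,0],"turn":0,"fingers":1},{"translation":[0,0,0],"turn":0,"fingers":1}]'
cat >> h.py <<'E'
def tool(s):
    from scipy.spatial.transform import Rotation as R
    T=np.eye(4);T[:3,:3]=R.from_euler("xyz",s["orientation"],degrees=True).as_matrix();T[:3,3]=s["position"];return T
E
python3 - <<'E'
from h import *
from station import arm
s=arm.sense();w=arm.read_camera("wrist");pickle.dump((s,w),open("w1.pkl","wb"))
cv2.imwrite("pics/w1.png",w["pixels"][:,:,::-1]);print(s["position"],s["orientation"],s["contact_force"],s["joints"])
E
```

```text
t: 1.15
position: [0.3669, -0.1636, 0.2656]
orientation: [180.0, -0.0, 19.4]
contact_force: [0.8, 0.0, 0.4]
grip_width: 0.0943
gripper_force: 0.0
t: 2.15
position: [0.4992, 0.2352, 0.2646]
orientation: [-179.9, 0.1, 19.7]
contact_force: [-0.5, 0.1, -0.2]
grip_width: 0.0945
gripper_force: 0.0
[0.49917538 0.23515794 0.2646019 ] [-1.79946650e+02  6.43919559e-02  1.96961558e+01] [-0.46325969  0.06140014 -0.19952173] [ 1.34263409e+01 -1.71718884e+00  1.00106106e+02  4.64880611e-02
  8.16809190e+01  8.37234609e+01]
```

View pics/w1.png

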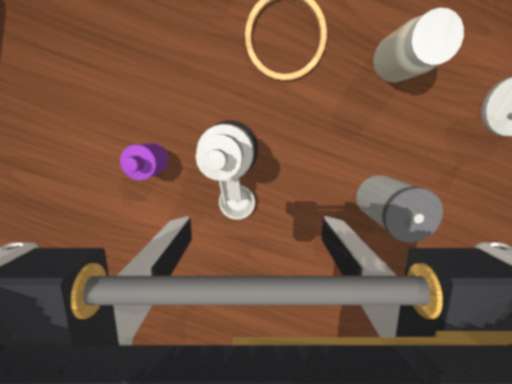

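The knob's top disc is at about (216,158), the dish at (237,203), and the purple cap at (143,161), off to the side.

```bash
python3 - <<'E'
from h import *
s,w=pickle.load(open("w1.pkl","rb"))
im=w["pixels"];c=im[115:200,180:270]
T=tool(s);T2=T@np.array(w["mount"])
for uv in [(216,158),(143,161)]:
  p=ray(w,uv,.168 if uv[0]>200 else .083,T2);print(p,(T[:3,:3].T@(p-s["position"]))/.3)
cv2.imwrite("pics/w1c.png",cv2.resize(c,None,fx=6,fy=6,interpolation=cv2.INTER_CUBIC)[:,:,::-1])
E
```

```text
[0.52409699 0.28885309 0.168     ] [ 0.13889686 -0.14021435  0.32198112]
[0.47396724 0.39024137 0.083     ] [ 0.09579626 -0.51445601  0.60571166]
```

View pics/w1c.png

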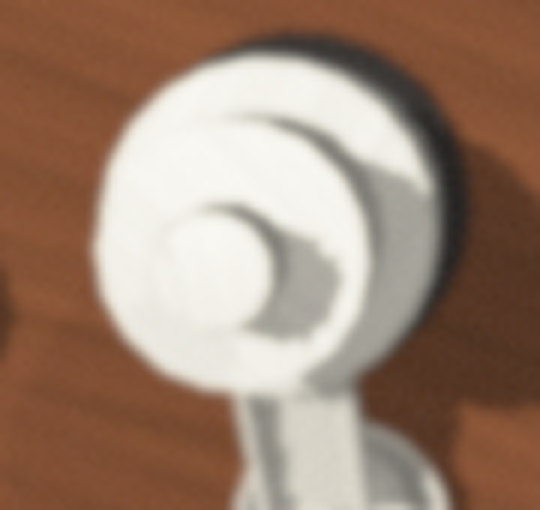

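Knob centre is (216.2,159.7), which puts the cap at about (0.523, 0.288). I'll align, descend to TCP z of about 0.147, then close.

```bash
python3 -m jog '[{"translation":[0.067,-0.07,0],"turn":0,"fingers":1},{"translation":[0.067,-0.07,0],"turn":0,"fingers":1},{"translation":[0,0,0.1],"turn":0,"fingers":1},{"translation":[0,0,0.1],"turn":0,"fingers":1},{"translation":[0,0,0.1],"turn":0,"fingers":1},{"translation":[0,0,0.06],"turn":0,"fingers":1},{"translation":[0,0,0.03],"turn":0,"fingers":1},{"translation":[0,0,0],"turn":0,"fingers":1},{"translation":[0,0,0],"turn":0,"fingers":1},{"translation":[0,0,0],"turn":0,"fingers":1}]'
python3 - <<'E'
from h import *
from station import arm
s=arm.sense();w=arm.read_camera("wrist");pickle.dump((s,w),open("w2.pkl","wb"))
cv2.imwrite("pics/w2.png",w["pixels"][:,:,::-1]);print(s["position"],s["orientation"],s["contact_force"])
E
```

```text
t: 3.2
position: [0.5241, 0.2847, 0.1502]
orientation: [180.0, -0.2, 19.4]
contact_force: [0.0, -0.3, 0.8]
grip_width: 0.0938
gripper_force: 0.0
[0.52413318 0.2847097  0.15019586] [ 1.79989838e+02 -1.63012565e-01  1.93990337e+01] [ 0.04139801 -0.3318765   0.81593755]
```

View pics/w2.png

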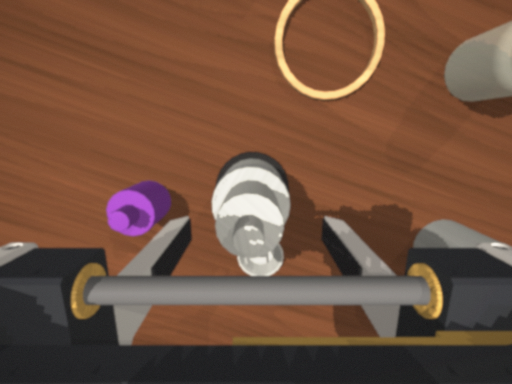

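The knob sits between the fingers, its top at about (250,236), slightly left of centre. I'll check the offset.

```bash
python3 - <<'E'
from h import *
s,w=pickle.load(open("w2.pkl","rb"))
T=tool(s);T2=T@np.array(w["mount"])
for uv in [(250,236),(251,242)]: print((T[:3,:3].T@(ray(w,uv,.168,T2)-s["position"])))
# cap top circle centre ~ (250,226) at z .142 ; shoulder (252,200) z .085
for uv,z in [((250,224),.142),((251,197),.085)]: print((T[:3,:3].T@(ray(w,uv,z,T2)-s["position"])))
c=w["pixels"][145:280,200:305];cv2.imwrite("pics/w2c.png",cv2.resize(c,None,fx=4.4,fy=4.4,interpolation=cv2.INTER_CUBIC)[:,:,::-1])
E
```

```text
[ 0.00318739 -0.00442234 -0.01779592]
[-0.00099973 -0.00379257 -0.01780773]
[ 0.00188756 -0.00504628  0.00820037]
[ 0.00808816 -0.00541666  0.06521818]
```

View pics/w2c.png

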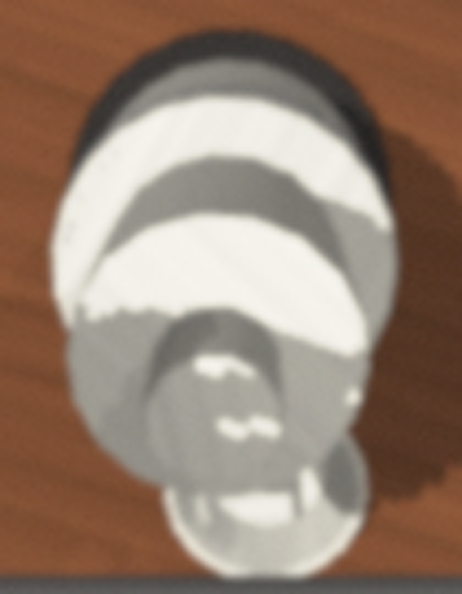

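Knob centre is (248.4,241), so it is 5 mm towards tool −y and fine in x. I'll correct that, lower 3 mm and close.

```bash
python3 -m jog '[{"translation":[0,-0.017,0],"turn":0,"fingers":1},{"translation":[0,0,0.01],"turn":0,"fingers":1},{"translation":[0,0,0],"turn":0,"fingers":0.1},{"translation":[0,0,0],"turn":0,"fingers":0},{"translation":[0,0,0],"turn":0,"fingers":0},{"translation":[0,0,0],"turn":0,"fingers":0},{"translation":[0,0,0],"turn":0,"fingers":0},{"translation":[0,0,0],"turn":0,"fingers":0},{"translation":[0,0,0],"turn":0,"fingers":0},{"translation":[0,0,0],"turn":0,"fingers":0}]'
```

```text
t: 4.25
position: [0.5215, 0.2894, 0.1455]
orientation: [180.0, -0.0, 19.4]
contact_force: [-1.1, -0.5, -0.3]
grip_width: 0.0334
gripper_force: 0.0
```

```bash
python3 -m jog '[{"translation":[0,0,0],"turn":0,"fingers":0},{"translation":[0,0,0],"turn":0,"fingers":0},{"translation":[0,0,0],"turn":0,"fingers":0},{"translation":[0,0,0],"turn":0,"fingers":0},{"translation":[0,0,0],"turn":0,"fingers":0},{"translation":[0,0,0],"turn":0,"fingers":0},{"translation":[0,0,-0.03],"turn":0,"fingers":0},{"translation":[0,0,-0.03],"turn":0,"fingers":0},{"translation":[0,0,-0.03],"turn":0,"fingers":0},{"translation":[0,0,-0.03],"turn":0,"fingers":0}]'
```

```text
t: 5.25
position: [0.5217, 0.2895, 0.1827]
orientation: [-180.0, -0.1, 19.4]
contact_force: [0.8, -0.4, -0.1]
grip_width: 0.0213
gripper_force: 30.0
```

```bash
python3 -m jog '[{"translation":[0,0,-0.06],"turn":0,"fingers":0},{"translation":[0,0,-0.08],"turn":0,"fingers":0},{"translation":[0,0,-0.08],"turn":0,"fingers":0},{"translation":[0,0,-0.03],"turn":0,"fingers":0},{"translation":[0,0,0],"turn":0,"fingers":0},{"translation":[-0.01,0.03,0],"turn":0,"fingers":0},{"translation":[-0.02,0.06,0],"turn":0,"fingers":0},{"translation":[-0.03,0.09,0],"turn":0,"fingers":0},{"translation":[-0.04,0.12,0],"turn":0,"fingers":0},{"translation":[-0.04,0.12,0],"turn":0,"fingers":0}]'
python3 -m jog '[{"translation":[-0.05,0.14,0],"turn":0,"fingers":0},{"translation":[-0.05,0.14,0],"turn":0,"fingers":0},{"translation":[-0.05,0.14,0],"turn":0,"fingers":0},{"translation":[-0.05,0.14,0],"turn":0,"fingers":0},{"translation":[-0.05,0.14,0],"turn":0,"fingers":0},{"translation":[-0.05,0.14,0],"turn":0,"fingers":0},{"translation":[-0.05,0.14,0],"turn":0,"fingers":0},{"translation":[-0.05,0.12,0],"turn":0,"fingers":0},{"translation":[-0.03,0.09,0],"turn":0,"fingers":0},{"translation":[-0.01,0.04,0],"turn":0,"fingers":0}]'
python3 - <<'E'
from h import *
from station import arm
s=arm.sense();w=arm.read_camera("wrist");pickle.dump((s,w),open("w3.pkl","wb"))
cv2.imwrite("pics/w3.png",w["pixels"][:,:,::-1]);print(s["position"],s["orientation"],s["gripper_force"])
E
```

```text
t: 6.25
position: [0.5225, 0.1549, 0.2544]
orientation: [-180.0, 0.2, 19.5]
contact_force: [0.8, 0.3, -0.8]
grip_width: 0.0213
gripper_force: 30.0
t: 7.25
position: [0.5204, -0.2374, 0.2545]
orientation: [-179.9, 0.1, 19.2]
contact_force: [0.0, 1.6, -2.1]
grip_width: 0.0216
gripper_force: 30.0
[ 0.52039593 -0.23743857  0.25450008] [-1.79863785e+02  1.23461941e-01  1.92275710e+01] 29.999831914901733
```

View pics/w3.png

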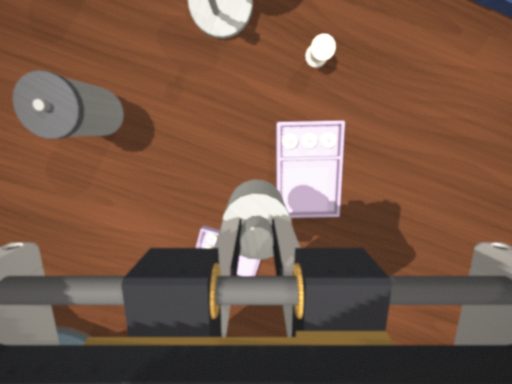

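The cap hangs upright in the fingers at (258,225). The tray's rim corners are (277,122), (344,121), (340,217) and (285,218), with the well at the near end.

```bash
python3 - <<'E'
from h import *
s,w=pickle.load(open("w3.pkl","rb"))
T=tool(s);T2=T@np.array(w["mount"])
P=np.array([ray(w,u,.022,T2)[:2] for u in [(277,122),(344,121),(340,217),(285,218)]]);print(P)
ax=P[0]+P[1]-P[2]-P[3];print(np.linalg.norm(ax)/2);ax/=np.linalg.norm(ax)
W=P.mean(0)-.0265*ax;print(P.mean(0),W)
for W in(W,np.array([.530,-.322])): print(T[:3,:3].T@(np.r_[W,.0635]-s["position"])/.3)
E
```

```text
[[ 0.6064342  -0.23909103]
 [ 0.64072297 -0.33300504]
 [ 0.5001532  -0.38798895]
 [ 0.46890457 -0.30397436]]
0.15141617704195326
[ 0.55405374 -0.31601484] [ 0.52971805 -0.32650409]
[-0.06705809  0.29207058  0.63612032]
[-0.06122638  0.27820397  0.63614072]
```

```bash
python3 -m jog '[{"translation":[-0.016,0.09,0],"turn":0,"fingers":0},{"translation":[-0.024,0.1,0],"turn":0,"fingers":0},{"translation":[-0.024,0.095,0],"turn":0,"fingers":0},{"translation":[0,0,0.08],"turn":0,"fingers":0},{"translation":[0,0,0.13],"turn":0,"fingers":0},{"translation":[0,0,0.13],"turn":0,"fingers":0},{"translation":[0,0,0.13],"turn":0,"fingers":0},{"translation":[0,0,0.08],"turn":0,"fingers":0},{"translation":[0,0,0.04],"turn":0,"fingers":0},{"translation":[0,0,0.01],"turn":0,"fingers":0}]'
python3 -m jog '[{"translation":[0,0,0.01],"turn":0,"fingers":0},{"translation":[0,0,0.01],"turn":0,"fingers":0},{"translation":[0,0,0],"turn":0,"fingers":0},{"translation":[0,0,0],"turn":0,"fingers":0},{"translation":[0,0,0],"turn":0,"fingers":0},{"translation":[0,0,0],"turn":0,"fingers":0},{"translation":[0,0,0],"turn":0,"fingers":0},{"translation":[0,0,0],"turn":0,"fingers":0},{"translation":[0,0,0],"turn":0,"fingers":0},{"translation":[0,0,0],"turn":0,"fingers":0}]'
```

```text
t: 8.3
position: [0.5315, -0.3206, 0.0747]
orientation: [-179.8, 0.1, 19.5]
contact_force: [-0.4, 0.8, -1.1]
grip_width: 0.0215
gripper_force: 30.0
t: 9.3
position: [0.5321, -0.3222, 0.0704]
orientation: [-180.0, 0.0, 19.4]
contact_force: [0.5, -1.0, -1.3]
grip_width: 0.021
gripper_force: 30.0
```

```bash
python3 -m jog '[{"translation":[0,0,0.006],"turn":0,"fingers":0},{"translation":[0,0,0.006],"turn":0,"fingers":0},{"translation":[0,0,0.006],"turn":0,"fingers":0},{"translation":[0,0,0.003],"turn":0,"fingers":0},{"translation":[0,0,0],"turn":0,"fingers":0},{"translation":[0,0,0],"turn":0,"fingers":0},{"translation":[0,0,0],"turn":0,"fingers":0},{"translation":[0,0,0],"turn":0,"fingers":0},{"translation":[0,0,0],"turn":0,"fingers":0},{"translation":[0,0,0],"turn":0,"fingers":0}]'
```

```text
t: 10.3
position: [0.5322, -0.3223, 0.0642]
orientation: [180.0, -0.0, 19.4]
contact_force: [0.6, 0.3, -0.7]
grip_width: 0.0216
gripper_force: 30.0
```

Almost down. I'll go down another 1 mm and check the force for contact.

```bash
python3 -m jog '[{"translation":[0,0,0.003],"turn":0,"fingers":0},{"translation":[0,0,0],"turn":0,"fingers":0},{"translation":[0,0,0],"turn":0,"fingers":0},{"translation":[0,0,0],"turn":0,"fingers":0},{"translation":[0,0,0],"turn":0,"fingers":0},{"translation":[0,0,0],"turn":0,"fingers":0},{"translation":[0,0,0],"turn":0,"fingers":0},{"translation":[0,0,0],"turn":0,"fingers":0},{"translation":[0,0,0],"turn":0,"fingers":0},{"translation":[0,0,0],"turn":0,"fingers":0}]'
```

```text
t: 11.3
position: [0.5323, -0.3223, 0.0634]
orientation: [180.0, -0.0, 19.4]
contact_force: [0.2, 0.8, 2.1]
grip_width: 0.0214
gripper_force: 30.0
```

The upward force shows contact. Releasing.

```bash
python3 -m jog '[{"translation":[0,0,0],"turn":0,"fingers":0.5},{"translation":[0,0,0],"turn":0,"fingers":0.5},{"translation":[0,0,0],"turn":0,"fingers":0.5},{"translation":[0,0,0],"turn":0,"fingers":0.5},{"translation":[0,0,0],"turn":0,"fingers":0.5},{"translation":[0,0,0],"turn":0,"fingers":0.5},{"translation":[0,0,0],"turn":0,"fingers":0.5},{"translation":[0,0,0],"turn":0,"fingers":0.5},{"translation":[0,0,-0.05],"turn":0,"fingers":0.5},{"translation":[0,0,-0.1],"turn":0,"fingers":0.5}]'
```

```text
t: 12.3
position: [0.5307, -0.321, 0.1069]
orientation: [-179.7, 0.1, 19.4]
contact_force: [0.6, -0.7, 0.1]
grip_width: 0.0473
gripper_force: 0.0
```

```bash
python3 -m jog '[{"translation":[0,0,-0.15],"turn":0,"fingers":0.5},{"translation":[0,0,-0.15],"turn":0,"fingers":0.3},{"translation":[0,0,-0.12],"turn":0,"fingers":0},{"translation":[0.02,-0.06,0],"turn":0,"fingers":0},{"translation":[0.04,-0.12,0],"turn":0,"fingers":0},{"translation":[0.05,-0.14,0],"turn":0,"fingers":0},{"translation":[0.05,-0.14,0],"turn":0,"fingers":0},{"translation":[0.05,-0.14,0],"turn":0,"fingers":0},{"translation":[0.05,-0.14,0],"turn":0,"fingers":0},{"translation":[0.05,-0.14,0],"turn":0,"fingers":0}]'
python3 -m jog '[{"translation":[0.05,-0.14,0],"turn":0,"fingers":0},{"translation":[0.05,-0.14,0],"turn":0,"fingers":0},{"translation":[0.05,-0.14,0],"turn":0,"fingers":0},{"translation":[0.05,-0.14,0],"turn":0,"fingers":0},{"translation":[0.05,-0.14,0],"turn":0,"fingers":0},{"translation":[0.05,-0.14,0],"turn":0,"fingers":0},{"translation":[0.04,-0.12,0],"turn":0,"fingers":0},{"translation":[0.027,-0.08,0],"turn":0,"fingers":0},{"translation":[0,0,0],"turn":0,"fingers":0},{"translation":[0,0,0],"turn":0,"fingers":0}]'
python3 - <<'E'
from h import *
from station import arm
s=arm.sense();w=arm.read_camera("wrist");S=arm.read_camera("scene");pickle.dump((s,w,S),open("w4.pkl","wb"))
f=lambda im,x,y,w,h,k:cv2.resize(im[y:y+h,x:x+w],None,fx=k,fy=k,interpolation=cv2.INTER_CUBIC)
a=f(w["pixels"],176,130,160,180,3.3333);b=f(S["pixels"],80,225,100,112,5.3571)
b=cv2.resize(b,(264,600*264//536));b2=cv2.resize(f(S["pixels"],255,95,100,112,2),(264,300))
cv2.imwrite("pics/m4.png",np.hstack([cv2.resize(a,(533,600)),cv2.resize(np.vstack([b,b2]),(264,600))])[:,:,::-1]);print(s["position"],s["orientation"],s["grip_width"])
E
```

```text
t: 13.3
position: [0.5312, -0.04, 0.2341]
orientation: [-180.0, 0.0, 19.4]
contact_force: [-0.0, 0.1, -0.2]
grip_width: 0.0003
gripper_force: 0.0
t: 14.3
position: [0.5315, 0.2886, 0.2339]
orientation: [180.0, 0.1, 19.5]
contact_force: [-0.0, -0.6, -0.2]
grip_width: 0.0007
gripper_force: 0.0
[0.53152675 0.28861444 0.23387466] [1.79980577e+02 5.99723283e-02 1.94787378e+01] 0.0006687604468219562
```

View pics/m4.png

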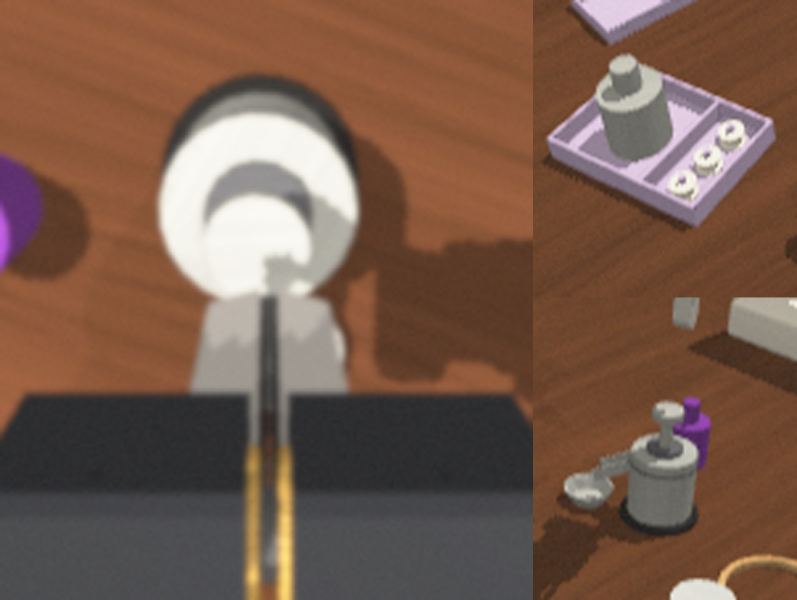

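The cap stands upright in the wide well, and the push head is exposed. The head's centre is at wrist (253.1,204), and the shoulder disc's is at about (253.3,192).

```bash
python3 - <<'E'
from h import *
s,w,S=pickle.load(open("w4.pkl","rb"))
T=tool(s);T2=T@np.array(w["mount"])
for uv,z in [((253.1,204),.135),((253.3,192),.085)]:
  p=ray(w,uv,z,T2);print(p,T[:3,:3].T@(p-s["position"])/.3)
print(T[:3,:3].T@(np.array([.5217,.2895,.135])-s["position"])/.3)
E
```

```text
[0.52226508 0.28942056 0.135     ] [-0.02786425 -0.01293955  0.32960718]
[0.52364298 0.29027104 0.085     ] [-0.02241433 -0.01413717  0.49626784]
[-0.02955174 -0.01381731  0.32960865]
```

```bash
python3 -m jog '[{"translation":[-0.028,-0.013,0],"turn":0,"fingers":0},{"translation":[0,0,0.08],"turn":0,"fingers":0},{"translation":[0,0,0.1],"turn":0,"fingers":0},{"translation":[0,0,0.08],"turn":0,"fingers":0},{"translation":[0,0,0.04],"turn":0,"fingers":0},{"translation":[0,0,0.01],"turn":0,"fingers":0},{"translation":[0,0,0],"turn":0,"fingers":0},{"translation":[0,0,0],"turn":0,"fingers":0},{"translation":[0,0,0],"turn":0,"fingers":0},{"translation":[0,0,0],"turn":0,"fingers":0}]'
python3 -m jog '[{"translation":[0,0,0.01],"turn":0,"fingers":0},{"translation":[0,0,0.01],"turn":0,"fingers":0},{"translation":[0,0,0.01],"turn":0,"fingers":0},{"translation":[0,0,0],"turn":0,"fingers":0},{"translation":[0,0,0],"turn":0,"fingers":0},{"translation":[0,0,0],"turn":0,"fingers":0},{"translation":[0,0,0],"turn":0,"fingers":0},{"translation":[0,0,0],"turn":0,"fingers":0},{"translation":[0,0,0],"turn":0,"fingers":0},{"translation":[0,0,0],"turn":0,"fingers":0}]'
```

```text
t: 15.4
position: [0.5236, 0.2896, 0.1423]
orientation: [180.0, -0.1, 19.4]
contact_force: [0.5, -0.0, 0.6]
grip_width: 0.0004
gripper_force: 0.0
t: 16.4
position: [0.5233, 0.2895, 0.1328]
orientation: [-180.0, -0.0, 19.4]
contact_force: [-1.3, -0.2, 6.1]
grip_width: 0.0002
gripper_force: 2.6
```

In contact, about 2 mm down with 5–6 N. Pressing on slowly.

```bash
python3 -m jog '[{"translation":[0,0,0.01],"turn":0,"fingers":0},{"translation":[0,0,0.01],"turn":0,"fingers":0},{"translation":[0,0,0.01],"turn":0,"fingers":0},{"translation":[0,0,0.01],"turn":0,"fingers":0},{"translation":[0,0,0.01],"turn":0,"fingers":0},{"translation":[0,0,0.005],"turn":0,"fingers":0},{"translation":[0,0,0],"turn":0,"fingers":0},{"translation":[0,0,0],"turn":0,"fingers":0},{"translation":[0,0,0],"turn":0,"fingers":0},{"translation":[0,0,0],"turn":0,"fingers":0}]'
```

```text
t: 17.4
position: [0.5234, 0.2895, 0.1171]
orientation: [180.0, -0.0, 19.4]
contact_force: [-4.2, -1.9, 9.2]
grip_width: 0.0004
gripper_force: 4.7
```

```bash
python3 -m jog '[{"translation":[0,0,0.005],"turn":0,"fingers":0},{"translation":[0,0,0.005],"turn":0,"fingers":0},{"translation":[0,0,0.005],"turn":0,"fingers":0},{"translation":[0,0,0.005],"turn":0,"fingers":0},{"translation":[0,0,0],"turn":0,"fingers":0},{"translation":[0,0,0],"turn":0,"fingers":0},{"translation":[0,0,0],"turn":0,"fingers":0},{"translation":[0,0,0],"turn":0,"fingers":0},{"translation":[0,0,0],"turn":0,"fingers":0},{"translation":[0,0,0],"turn":0,"fingers":0}]'
python3 - <<'E'
from h import *
from station import arm
s=arm.sense();S=arm.read_camera("scene")
print(s["position"],s["contact_force"],s["t"])
f=lambda x,y:cv2.resize(S["pixels"][y:y+80,x:x+100],None,fx=4,fy=4,interpolation=cv2.INTER_CUBIC)
cv2.imwrite("pics/m5.png",np.hstack([f(80,235),f(255,105)])[:,:,::-1])
E
```

```text
t: 18.4
position: [0.5234, 0.2895, 0.1114]
orientation: [180.0, -0.0, 19.4]
contact_force: [-4.0, -1.0, 9.9]
grip_width: 0.0009
gripper_force: 5.5
[0.52340714 0.28953195 0.11140052] [-3.96768576 -1.04743381  9.93602461] 18.4
```

View pics/m5.png

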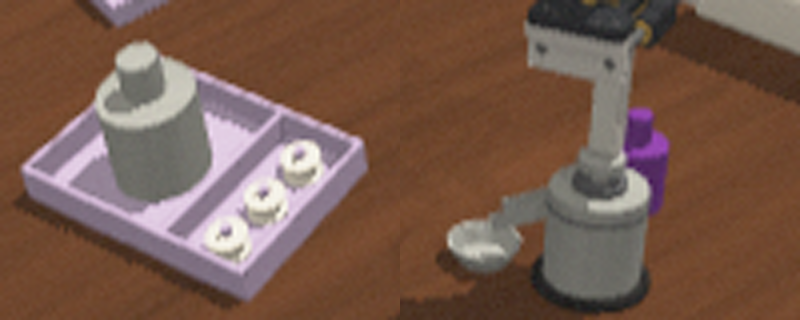

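The cap stands in the well. The head is held about 23.6 mm down at roughly 10 N, which matches the third click. Handing in.

```bash
python3 -c "
from station import arm
print(arm.close_job())"
```

```text
the job is handed in; nothing more can be done
None
```

I handed the job in at about 18.4 s with the cap standing upright in the large tray's wide well and the fingers holding the push head about 23.6 mm down (third click) at roughly 10 N; no verdict was shown.

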